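# Clear the potter's sorting board

## Task

Clear the sorting board: slide the flat bat fully home into the rack's slot, feeling for the guide fence and never ramming it hard. Put the two domes into the bin that already holds a dome and the two bars into the bin that already holds a bar, and leave the clay cat, cup and pot where they stand.

Things in the scene. Friction and masses are not known exactly. Their poses are not given: they have to be found in the camera images.
- board: Fixed plywood sorting board 230 (x) x 420 (y) mm, top 45 mm above the table. Origin: centre of its underside, at table height; x points away from the robot to the rack, y left, z up. The bat, two domes and two bars start on it; a small clay cup and pot in its far corners stay there.
- rack: Fixed wooden rack at the board's far edge, 100 deep (x) x 220 (y) mm, top 78 mm above the table, with one slot facing the board. Origin: on the table under the middle of the slot's mouth line; axes as the board's. Slot floor 44 mm, roof 66 mm above the table; solid back stop 68 mm behind the mouth: fully home, the bat sticks out 22 mm, its origin 23 mm beyond this one in x.
- slot_mouth (a point): Middle of the rack's mouth, 45 mm above the rack's origin. In the slot a light-wood guide has two cheeks 91 mm apart (3 mm more than the bat's width). The guide's middle lies anywhere up to 10 mm left or right of this point and is not measured: find it by touch. The guide counts as fixed (about 80 N to shift it). The right cheek begins 2 mm behind the mouth line with a blunt end.
- fence_line (a point): On the board's surface, 44 mm before the mouth on the rack's middle line: where the fence begins. The guide's left (+y) cheek runs on from the slot toward the robot to here as a straight fence, 14 mm thick, 20 mm high, inner face 45.5 mm left of the guide's unmeasured middle. A bat slid left until flat against the fence is in line with the slot.
- bat: Loose flat wooden bat (slab) 90 (x) x 88 (y) x 14 (z) mm, 0.13-0.25 kg, too wide to grasp; origin: centre of its underside. Starts flat on the board before the rack, within 0.12 rad of square, 24-32 mm to the right of the rack's middle; its x side goes into the slot first.
- bar_bin: Fixed open wooden bin touching one end of the board (2 mm gap), left or right, 240 (x) x 140 (y) mm outside, walls 5 mm thick and 40 mm high (5 mm lower than the board's top), felt-lined floor 5 mm above the table. Origin: centre of its underside, axes parallel to the board's. It already holds one bar (toward its far end).
- dome_bin: Bin of the same build at the other end of the board; it already holds one dome (toward its far end).
- bar1: Loose square wooden bar, 28 (x) x 70 (y) x 28 (z) mm, 0.04-0.09 kg, carved notches on top, lying on the board with its length within about 0.5 rad of the board's y. Origin: centre of its underside.
- bar2: Loose square wooden bar, 28 (x) x 70 (y) x 28 (z) mm, 0.04-0.09 kg, carved notches on top, lying on the board with its length within about 0.5 rad of the board's y. Origin: centre of its underside.
- dome1: Loose wooden dome (round hump mould), 60 mm wide at its flat base, upright side for 14 mm, then rounded to a flat top 46 mm wide, 32 mm high, 0.05-0.12 kg, lying flat on the board. Origin: centre of its base.
- dome2: Loose wooden dome (round hump mould), 60 mm wide at its flat base, upright side for 14 mm, then rounded to a flat top 46 mm wide, 32 mm high, 0.05-0.12 kg, lying flat on the board. Origin: centre of its base.
- bar_sample: The bar already in the bar bin, same size as the others; it must stay in that bin.
- dome_sample: The dome already in the dome bin, same size as the others; it must stay in that bin.
- cat: Small loose clay cat on the rack's top, 40 mm long, 50 mm tall. Bystander. Origin: centre of its underside.
- cup: Small clay cup, 40 mm wide, 35 high, in the board's far right corner. Bystander. Origin: centre of its underside.
- pot: Small clay pot, 38 mm wide, 40 high, in the board's far left corner. Bystander. Origin: centre of its underside.

How it is judged:
By the outcome, as a careful person would: the job done as asked, in the order asked, and still so for the second after the job is handed in, with the robot touching nothing.
It also fails if it takes over 72 s, if anything falls off the work surface, if the arm or the gripper's body presses on something with over 40 N, if the wrist force passes 120 N, or if a joint passes its speed limit or range.

## Robot

A 6-joint arm with a two-finger parallel gripper is mounted at the origin on the work surface. World frame = base frame: x ahead of the robot, y to its left, z up, the work surface at z = 0. Lengths are in m, angles in rad, forces in N, time in s.
With the tool pointing down it reaches from about 0.275 to 0.725 m from the base axis. Payload 5.6 kg.
Tool frame: the origin (TCP) lies between the finger pads; the fingertips stand 14 mm ahead of it and the grasp point (between the pads) lies 5 mm behind it (tip_extent is the distance from the TCP to the fingertips, in m); z points along the fingers, y is the line along which they close (so a half turn about z gives the same grasp; the last joint's range is limited). The gripper opens to 85 mm and grips with 20 to 120 N. Pads are 22 mm wide; open, the fingers measure 114 mm over their backs; the gripper's body (76 mm by 85 mm) begins 54 mm behind the grasp point. The pads swing forward as they close: fully open they stand 13 mm farther back than shut.
Start: joints at [1.511, 0.255, 0.108, 0, -1.424, -0.285], TCP at [0.186, 0.518, 0.245] pointing down, gripper open.
Joint ranges: [-2.95, 2.95], [-1.21, 1.97], [-1.09, 1.5], [-2.87, 1.71], [-2.94, -0.07], [-3.05, 3.05]. Speed limits (rad/s): [2.57, 2.57, 3.14, 3.14, 3.14, 3.14].

## Interface

Orientations are given as a unit quaternion [x, y, z, w].
In Python, from station import * gives the robot as it stands. The module is installed in compiled form; this text tells all that it offers. Calls block until the motion is done:
- movep(position, orientation): joint-space move of the TCP to a pose.
- move_l(position, ori=None, feed=0.15, max_force=None): straight line of the TCP; ori=None keeps the orientation; feed is the mean speed in m/s. With max_force (N) it stops when the force on the tool has changed by that much, and returns True; else False.
- move_j(angles): joint-space move.
- open_gripper() and grab(grasp_force=None): open the fingers fully, or close them until they stop; grasp_force is the grip in N (None keeps the last).
- wait(seconds).
- inverse_kinematics(position, orientation): joint angles nearest the present ones, or None.
- read_camera(name): name is "side" or "top"; returns a dict with "image" (480x640x3 uint8, red, green, blue), "fx", "fy", "cx", "cy" (pixels), "R" (3x3) and "t" (3): a world point X has camera coordinates R X + t. Camera axes: x right, y down, z forward; pixel columns grow to the right and rows downward; lengths in m; the calibration is good to about 2 mm. A picture is of the moment at which its call begins. There is no depth.
A pose or a line that the arm cannot do raises Unreachable and nothing moves.
- sign_off(): hands the job in; it is judged then, once.
Readings, each from a call of its own:
- current_t(): time.
- current_joint_positions(): joint angles.
- current_joint_velocities(): joint speeds.
- current_tau(): joint torques, N m.
- current_tool_pos(): TCP position.
- current_tool_rot(): TCP orientation.
- current_contact_force(): force on the tool from outside, world axes, zero at the start.
- current_ft_torque(): the same for the moment, N m.
- current_gripper_width(): opening from 0.0 (shut) to 1.0 (fully open).
- current_grasp_force(): force on a finger pad.
Only numpy, scipy, OpenCV 4.12 (cv2) and the standard library are available. Lean on these libraries where they do the work, as an engineer would, in place of code of your own. Each camera call takes 0.05 s, during which the arm holds its last target. There are 200 camera calls.

## Working session

There is one attempt and no reset: what is moved stays moved. The work goes in short steps, each a Python script; the robot and the scene stay as the last script left them, time stands still between calls to the robot, and variables do not carry over. Pictures are saved under pics/ and viewed, at most 11 in all, crops included, and the job is handed in when it is done.

```bash
mkdir -p pics
python3 - <<'E'
from station import *
import cv2
for n in("top","side"):
    c=read_camera(n); cv2.imwrite(f"pics/{n}0.png",c["image"][:,:,::-1]); print(n,c["fx"],c["fy"],c["cx"],c["cy"],c["R"],c["t"])
print(current_t(),current_tool_rot(),current_contact_force())
E
```

```text
top 468.6343222114944 468.6343222114944 327.68323440980447 233.60366902511979 [[ 0.02280178 -0.99973167 -0.00408147]
 [-0.99431015 -0.02225283 -0.10417359]
 [ 0.10405481  0.00643359 -0.99455076]] [-0.0088707   0.5812128   0.89767204]
side 596.7362905434615 596.7362905434615 310.4462554677295 238.13836604166497 [[-0.99958909 -0.02497233 -0.01407214]
 [-0.00922204  0.74499993 -0.66700079]
 [ 0.02714031 -0.66659694 -0.74492411]] [0.58256282 0.05140763 1.20876354]
0.1 [ 9.85173342e-01 -1.71559794e-01 -1.06475816e-04  8.43438449e-04] [ 0.9350606  -0.51861982 -1.29587539]
```

View pics/top0.png

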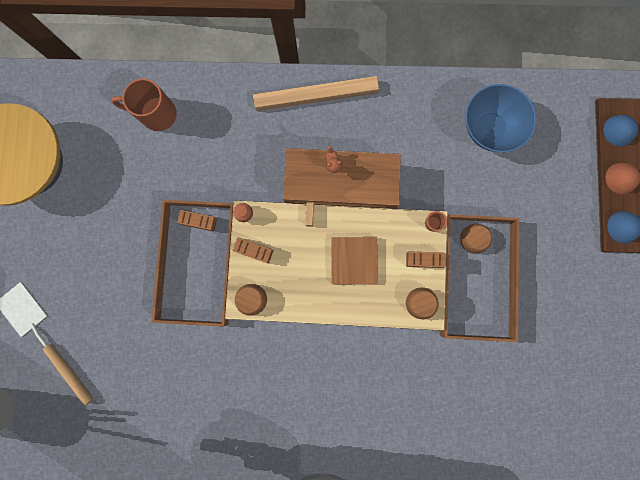

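View pics/side0.png

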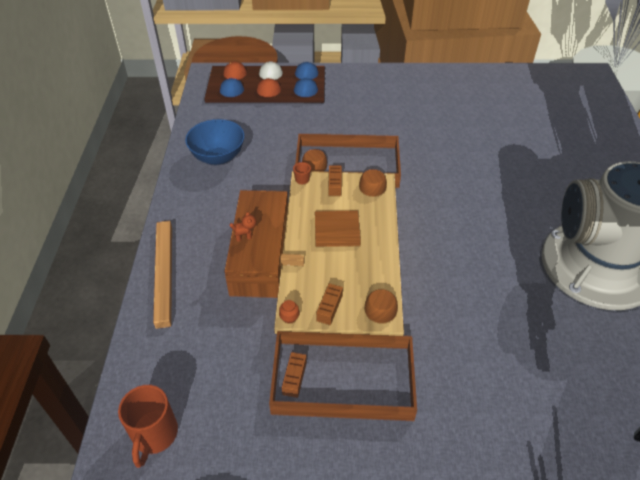

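The top view shows the bat at about (354,260), the domes at (250,299) and (422,304), and the bars at (253,250) and (426,260). The fence is at (310,214), the pot at (242,212) and the cup at (436,220). The left bin (+y) holds a bar at (196,220), and the right bin holds a dome at (476,238). The side view agrees with this layout.

```bash
cat > vis.py <<'E'
import numpy as np, cv2
def ray(c,uv,z):
    uv=np.atleast_2d(np.asarray(uv,float)); R=np.array(c["R"]);t=np.array(c["t"])
    d=np.c_[(uv[:,0]-c["cx"])/c["fx"],(uv[:,1]-c["cy"])/c["fy"],np.ones(len(uv))]@R
    o=-R.T@t
    return (o+d*((z-o[2])/d[:,2])[:,None])[:,:2]
def blobs(img,roi,lo,hi,amin=120):
    h=cv2.cvtColor(img,cv2.COLOR_RGB2HSV); m=cv2.inRange(h,np.array(lo),np.array(hi))
    k=np.zeros_like(m); x0,y0,x1,y1=roi; k[y0:y1,x0:x1]=m[y0:y1,x0:x1]
    cs,_=cv2.findContours(k,cv2.RETR_EXTERNAL,cv2.CHAIN_APPROX_NONE)
    return [q for q in cs if cv2.contourArea(q)>amin]
E
python3 - <<'E'
from station import *
from vis import *
c=read_camera("top"); im=c["image"]; h=cv2.cvtColor(im,cv2.COLOR_RGB2HSV)
for n,p in dict(bat=(350,255),dome=(250,300),domeside=(238,305),barL=(253,250),board=(290,290),fence=(310,214),shadow=(390,265),bin=(160,260),rack=(340,185),cup=(436,222),felt=(190,280)).items(): print(n,h[p[1],p[0]])
for q in blobs(im,(140,140,530,345),(0,105,50),(15,255,255)):
    r=cv2.minAreaRect(q); print("brown",np.round(r[0],1),np.round(r[1],1),round(r[2],1),cv2.contourArea(q))
for q in blobs(im,(200,190,470,345),(16,60,120),(26,140,255),1000):
    p=cv2.approxPolyDP(cv2.convexHull(q),6,True)[:,0]; print("board",p.tolist(),np.round(ray(c,p,.045),3).tolist())
E
```

```text
bat [ 12 135 151]
dome [ 12 132 166]
domeside [ 12 132 143]
barL [ 13 136 157]
board [ 19  84 186]
fence [ 16 106 198]
shadow [ 23  77 229]
bin [ 12 120  72]
rack [ 13 130 147]
cup [  9 136 114]
felt [115  24 136]
brown [421.5 303. ] [30. 31.] 90.0 753.0
brown [250.5 299. ] [30. 31.] 90.0 740.0
brown [425.5 259.5] [15. 39.] 90.0 537.0
brown [252.4 249.9] [38.5 14.8] 19.7 517.0
brown [354. 260.] [46. 46.] 90.0 2068.5
brown [471.1 276. ] [ 93.7 129. ] 0.8 9104.5
brown [202.1 262.8] [ 90.7 126.8] 5.2 8915.0
brown [341.5 176.4] [115.5  59.8] 2.1 6073.0
board [[234, 201], [431, 211], [446, 226], [444, 329], [225, 318]] [[0.64, 0.19], [0.629, -0.197], [0.6, -0.226], [0.402, -0.222], [0.413, 0.197]]
```

```bash
python3 -c "
import cv2
a=cv2.imread('pics/top0.png')[145:345,150:350];b=cv2.imread('pics/top0.png')[145:345,325:525]
cv2.imwrite('pics/z.png',cv2.hconcat([cv2.resize(x,(400,400),interpolation=2) for x in(a,b)]))"
```

```text
(no output)
```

View pics/z.png

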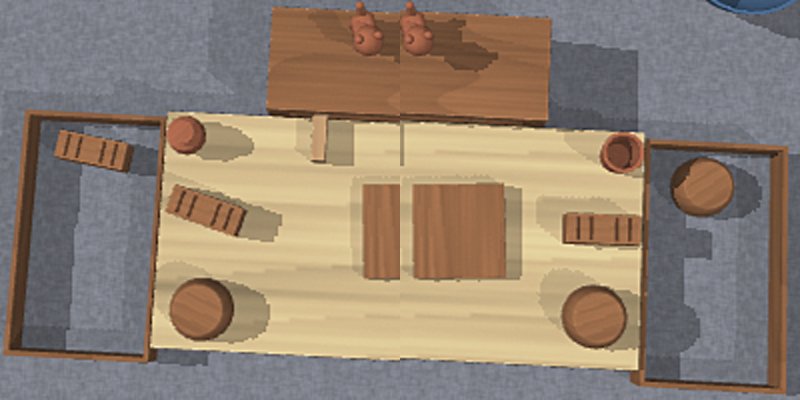

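The zoom confirms the layout: the board edges tilt slightly, and the fence is a pale strip at about (310,214). Next I'll fit the edges and compute the poses.

```bash
cat > meas.py <<'E'
from vis import *
def edge(c,pts,z):
    P=ray(c,pts,z); vx,vy,x,y=cv2.fitLine(P.astype(np.float32),cv2.DIST_HUBER,0,.001,.001)[:,0]
    return np.arctan2(vy,vx),(x,y)
def sides(c,q,z):   # rectangle from contour points: centre, angle, size (world)
    P=ray(c,q[:,0],z).astype(np.float32)*1000
    r=cv2.minAreaRect(P); return np.array(r[0])/1000,r[1],r[2]
E
python3 - <<'E'
from station import *
from meas import *
c=read_camera("top"); im=c["image"]; h=cv2.cvtColor(im,cv2.COLOR_RGB2HSV)
pale=cv2.inRange(h,np.array((16,50,120)),np.array((28,140,255)))
near=[(u,np.flatnonzero(pale[200:345,u]).max()+200.5) for u in range(235,440)]
a,p=edge(c,near,.045); print("near edge",a-np.pi/2 if a>0 else a+np.pi/2,p)
L=[(np.flatnonzero(pale[v,180:330]).min()+179.5,v) for v in range(225,315)]
Rr=[(np.flatnonzero(pale[v,380:470]).max()+380.5,v) for v in range(235,320)]
for n,e in(("left",L),("right",Rr)): print(n,edge(c,e,.045))
brown=cv2.inRange(h,np.array((0,105,50)),np.array((15,255,255)))
# rack front-top edge: brightness gradient along v
g=cv2.cvtColor(im,cv2.COLOR_RGB2GRAY).astype(float)
def ge(cols,v0,v1,sgn): return [(u,v0+.5+np.argmax(sgn*np.diff(g[v0:v1,u]))) for u in cols]
print("rack/board edge px",ge(range(320,396,15),196,214,1)); 
a,p=edge(c,ge(range(320,396),196,214,1),.045); print("rack base front",a,p)
back=[(u,np.flatnonzero(brown[140:180,u]).min()+139.5) for u in list(range(292,322))+list(range(348,396))]
print("rack back top",edge(c,back,.078))
rl=[(np.flatnonzero(brown[v,270:330]).min()+269.5,v) for v in range(155,198)]
rr=[(np.flatnonzero(brown[v,360:420]).max()+360.5,v) for v in range(160,200)]
print("rack L,R",edge(c,rl,.078),edge(c,rr,.078))
for q,z,n in zip(blobs(im,(228,225,446,330),(0,105,50),(15,255,255)),(.06,.06,.071,.071,.059),"dome dome bar bar bat".split()):
    r=sides(c,q,z); print(n,r)
    if n=="bat":
        Q=q[:,0]; x0,y0,x1,y1=Q[:,0].min(),Q[:,1].min(),Q[:,0].max(),Q[:,1].max()
        for nm,m in dict(front=Q[:,1]<y0+4,rear=Q[:,1]>y1-4,left=Q[:,0]<x0+4,right=Q[:,0]>x1-4).items():
            S=Q[m]; S=S[(S[:,0]>x0+5)&(S[:,0]<x1-5)] if nm in("front","rear") else S[(S[:,1]>y0+5)&(S[:,1]<y1-5)]
            print(nm,edge(c,S,.059))
# fence left/right at top z=.065
f=cv2.inRange(h[205:226,295:330],np.array((0,0,190)),np.array((255,255,255)))
print(h[214,300:322].tolist())
for n,uv,z in(("barL bin",(202,263),.03),("dome bin",(482,278),.03),("bs",(196,220),.03),("ds",(476,238),.02),("pot",(242,212),.07),("cup",(436,221),.07)): print(n,ray(c,uv,z))
E
```

```text
near edge -0.028970242 (np.float32(0.40607274), np.float32(-0.017459283))
left (np.float32(-0.03212062), (np.float32(0.52207357), np.float32(0.19458053)))
right (np.float32(-0.029912094), (np.float32(0.50196135), np.float32(-0.22448677)))
rack/board edge px [(320, np.float64(204.5)), (335, np.float64(205.5)), (350, np.float64(207.5)), (365, np.float64(207.5)), (380, np.float64(207.5)), (395, np.float64(208.5))]
rack base front 1.5385957 (np.float32(0.6343986), np.float32(-0.042052075))
rack back top (np.float32(1.540328), (np.float32(0.73560137), np.float32(-0.028373515)))
rack L,R (np.float32(-0.033968084), (np.float32(0.6845212), np.float32(0.08919423))) (np.float32(-0.02800133), (np.float32(0.68385106), np.float32(-0.1293273)))
dome (array([ 0.45064612, -0.17583031]), (56.226104736328125, 58.45553970336914), 0.3099499046802521)
dome (array([0.4507309 , 0.14712042]), (56.19881057739258, 58.82730484008789), 1.3219577074050903)
bar (array([ 0.53219934, -0.18105774]), (28.19773292541504, 73.72171020507812), 1.2911320924758911)
bar (array([0.5429809 , 0.14524991]), (73.10376739501953, 
[... 301 characters left out ...]
)
left (np.float32(0.061957408), (np.float32(0.52786326), np.float32(-0.0045458367)))
right (np.float32(0.052153755), (np.float32(0.52580464), np.float32(-0.09056111)))
[[19, 85, 211], [19, 85, 210], [20, 86, 211], [19, 84, 212], [19, 85, 213], [19, 87, 213], [16, 103, 195], [15, 105, 190], [16, 102, 192], [16, 105, 197], [15, 104, 199], [15, 105, 201], [16, 107, 212], [17, 95, 140], [20, 82, 164], [20, 83, 173], [20, 83, 170], [19, 83, 172], [20, 84, 170], [20, 86, 170], [20, 84, 171], [20, 82, 171]]
barL bin [[0.51754167 0.2504951 ]]
dome bin [[ 0.50064359 -0.29994667]]
bs [[0.60264189 0.26677872]]
ds [[ 0.58014748 -0.29211941]]
pot [[0.6148479  0.16820167]]
cup [[ 0.60577203 -0.20105813]]
```

```bash
cat > h.py <<'E'
from station import *
import numpy as np
YAW=-.030; M=np.array([.635,-.0187])      # mouth middle, board axes
ex=np.array([np.cos(YAW),np.sin(YAW)]); ey=np.array([-ex[1],ex[0]])
def W(px,py,z): return np.r_[M+px*ex+py*ey,z]
def B(p): d=np.asarray(p)[:2]-M; return np.array([d@ex,d@ey])
def Q(th): return [np.cos(th/2),np.sin(th/2),0,0]   # tool down, tool x at world angle th
def st(n): print(n,"t=%.1f"%current_t(),"B",np.round(B(current_tool_pos())*1000,1),"z %.4f"%current_tool_pos()[2],"F",np.round(current_contact_force(),1),"w %.3f"%current_gripper_width(),flush=True)
E
python3 - <<'E'
from h import *
for n,p,th in(("push0",W(-.182,-.033,.063),YAW),("home",W(-.03,0,.063),YAW),("domebin",W(-.195,-.281,.03),YAW),("dome2",[.45,-.176,.057],YAW),("barbin",W(-.195,.281,.03),YAW),("bar L",[.543,.145,.063],1.25),("bar R",[.53,-.18,.063],1.54),("bar L-",[.543,.145,.063],1.25-np.pi),("bar R-",[.53,-.18,.063],1.54-np.pi)):
    j=inverse_kinematics(p,Q(th)); print(n,None if j is None else np.round(j,2))
grab(20); st("closed")
movep(W(-.182,-.032,.11),Q(YAW)); st("above")
move_l(W(-.182,-.032,.063),feed=.12,max_force=10); st("down")
hit=move_l(W(-.112,-.032,.063),feed=.05,max_force=8); st(f"pushed {hit}")
import cv2
c=read_camera("top"); cv2.imwrite("pics/p1.png",cv2.resize(c["image"][140:340,220:460,::-1],None,fx=3,fy=3,interpolation=2))
E
```

```text
push0 [ 0.24  0.21 -0.45  0.   -0.91  1.3 ]
home [ 0.23  0.47 -0.05  0.   -1.05  1.31]
domebin [-0.3   0.37 -0.32  0.   -0.88  1.84]
dome2 [-0.05  0.27 -0.38  0.   -0.91  1.59]
barbin [ 0.84  0.37 -0.32  0.   -0.88  0.7 ]
bar L [ 0.54  0.4  -0.17  0.   -1.    2.28]
bar R None
bar L- [ 0.54  0.4  -0.17  0.   -1.   -0.86]
bar R- [-0.05  0.4  -0.18  0.   -1.    0.02]
closed t=1.0 B [-465.   522.6] z 0.2453 F [ 0.1 -0.5 -1.2] w -0.003
above t=3.2 B [-181.6  -31.4] z 0.1102 F [0.2 0.7 0.3] w 0.001
down t=3.8 B [-181.6  -31.8] z 0.0634 F [ 0.8 -0.7  1. ] w -0.001
pushed False t=5.3 B [-111.8  -31.9] z 0.0632 F [0.7 0.4 0.1] w 0.001
```

View pics/p1.png

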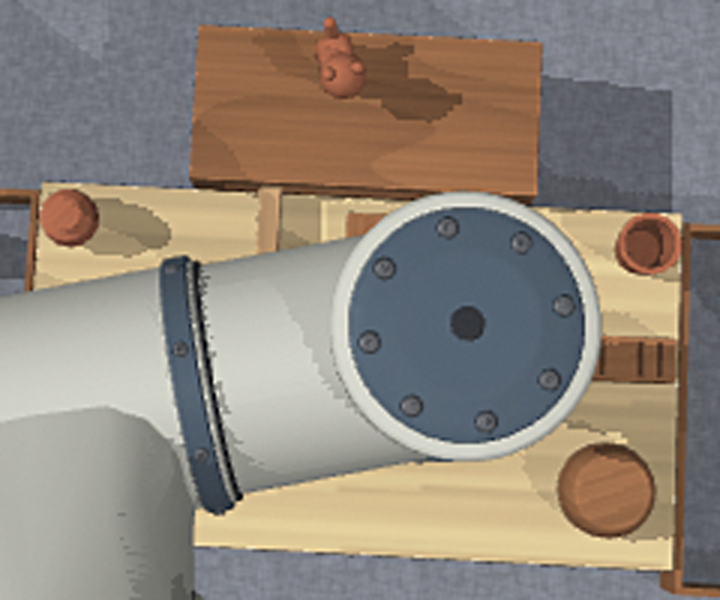

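The bat's front-left corner shows at crop (350,212), about full-frame (336.7,210.7), just short of the rack mouth. The arm hides the rest of it.

Run:
```python
from h import *; from vis import *
c=read_camera("top"); print(B(ray(c,(336.7,210.9),.059)[0]))
# finger half depth from: front = tcp + half + 90mm
# go round to the bat's right side
st("a"); move_l(W(-.125,-.032,.063),feed=.1)
move_l(W(-.125,-.032,.085),feed=.15)
move_l(W(-.044,-.113,.085),feed=.2)
move_l(W(-.044,-.113,.063),feed=.12,max_force=8); st("right side")
hit=move_l(W(-.044,-.030,.063),feed=.03,max_force=5); st(f"left push {hit}")
c=read_camera("side"); cv2.imwrite("pics/p2.png",cv2.resize(c["image"][140:340,210:430,::-1],None,fx=3,fy=3,interpolation=2))
```

```text
[-0.01252171  0.0060224 ]
a t=5.4 B [-111.9  -31.9] z 0.0632 F [ 0.1 -0.4  1. ] w 0.002
right side t=7.1 B [ -44.9 -112.4] z 0.0628 F [-0.8 -0.8  1.8] w 0.001
left push True t=8.9 B [-44.8 -51.8] z 0.0627 F [-0.7 -3.   2.9] w 0.001
```

View pics/p2.png

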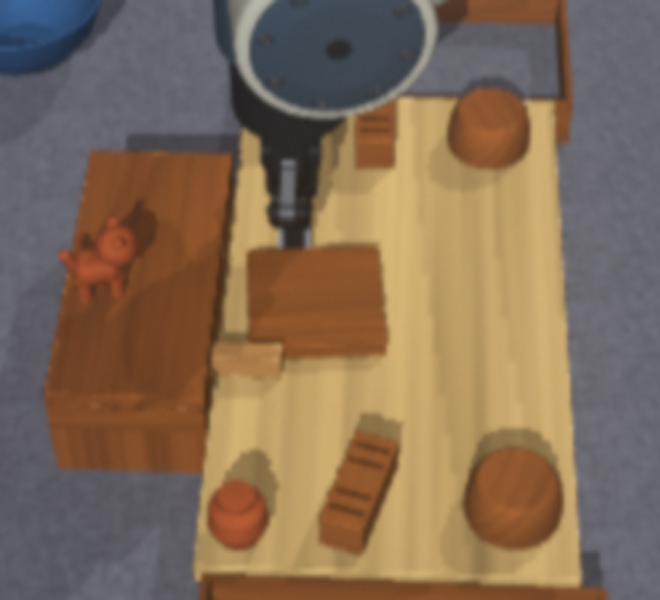

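The side view shows the bat's left edge meeting the fence block around crop (250–285,348), not clearly flush. I'll press once more ahead of the bat's middle, within the fence overlap, then measure its angle.

Run:
```python
from h import *; from meas import *
move_l(W(-.044,-.060,.063),feed=.1)
move_l(W(-.029,-.060,.063),feed=.1)
hit=move_l(W(-.029,-.040,.063),feed=.03,max_force=6); st(f"press {hit}")
py=B(current_tool_pos())[1]
move_l(W(-.029,py-.014,.063),feed=.1)
move_l(W(-.029,py-.014,.085),feed=.15)
move_l(W(-.135,py+.015+.044,.085),feed=.25); st("behind, high")
c=read_camera("side"); im=c["image"]
cv2.imwrite("pics/p3.png",cv2.resize(im[200:280,270:370,::-1],None,fx=7,fy=7,interpolation=2))
h=cv2.cvtColor(im,cv2.COLOR_RGB2HSV); 
low=[];
for u in range(300,332):
    col=im[225:270,u].astype(int); g=col.sum(1); d=np.diff(g); low.append((u,225.5+np.argmax(d)))
print(low[::4]); print("left side base ang rel", edge(c,low,.052)[0]-YAW)
```

```text
press True t=10.0 B [-30.  -50.1] z 0.0628 F [-0.7 -3.2  0.7] w -0.004
behind, high t=11.2 B [-135.2    9.1] z 0.0849 F [ 0.2  0.  -0.3] w 0.003
[(300, np.float64(254.5)), (304, np.float64(263.5)), (308, np.float64(259.5)), (312, np.float64(259.5)), (316, np.float64(258.5)), (320, np.float64(258.5)), (324, np.float64(258.5)), (328, np.float64(258.5))]
left side base ang rel 0.09454141
```

View pics/p3.png

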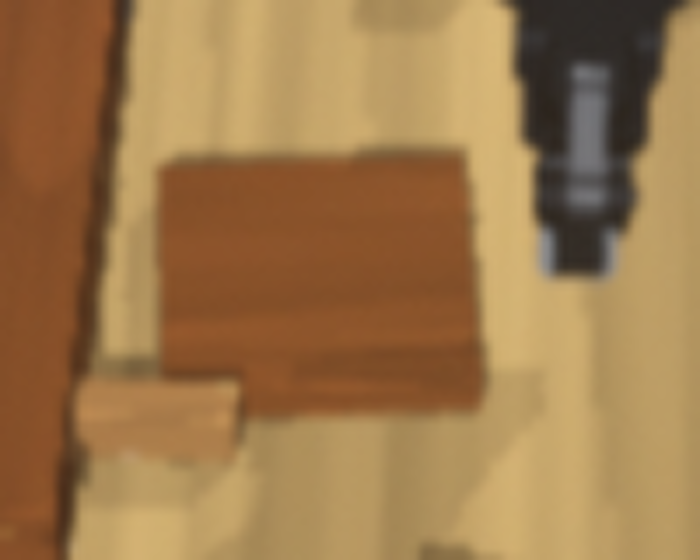

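The bat lies on the fence with its rear about 0.03 rad off. A flat push from behind, slightly left of centre, should square it as it goes in.

Run:
```python
from h import *; import cv2
move_l(W(-.135,.012,.063),feed=.12,max_force=8)
hit=move_l(W(-.026,.012,.063),feed=.04,max_force=7); st(f"insert {hit}")
p=B(current_tool_pos())
move_l(W(p[0]-.015,.012,.063),feed=.1)
movep(W(-.17,-.06,.15),Q(YAW)); st("back")
for n in("top","side"):
    c=read_camera(n); im=c["image"]
    cv2.imwrite(f"pics/p4{n}.png",cv2.resize(im[140:290,230:390,::-1] ,(400,375),interpolation=2))
cv2.imwrite("pics/p4.png",cv2.hconcat([cv2.imread("pics/p4top.png"),cv2.imread("pics/p4side.png")]))
```

```text
insert True t=12.9 B [-97.7  12. ] z 0.0621 F [ 0.6 -0.4 -0.4] w -0.001
back t=13.7 B [-169.7  -60.2] z 0.1505 F [-0.   0.4  0.1] w 0.001
```

View pics/p4.png

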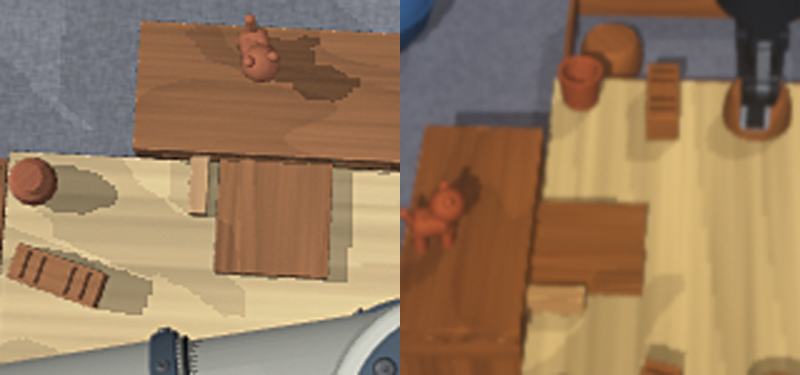

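The bat stopped with its front about 2 mm past the mouth. In the top view it stands a few mm clear of the fence (bat edge at 215–218, fence face at 209), so it touched the blunt right cheek. I'll press it left again with the fuller overlap.

Run:
```python
from h import *; import cv2
movep(W(-.030,-.075,.085),Q(YAW))
move_l(W(-.030,-.075,.063),feed=.12,max_force=8); st("side")
hit=move_l(W(-.030,-.035,.063),feed=.025,max_force=9); st(f"press {hit}")
py=B(current_tool_pos())[1]
move_l(W(-.030,py-.014,.063),feed=.1)
move_l(W(-.030,py-.014,.085),feed=.15)
movep(W(-.19,-.06,.15),Q(YAW)); st("back")
c=read_camera("top"); im=c["image"]
cv2.imwrite("pics/p5.png",cv2.resize(im[190:260,290:380,::-1] ,None,fx=7,fy=7,interpolation=2))
```

```text
side t=14.8 B [-30.6 -74.8] z 0.0635 F [-0.6  0.3  0.1] w 0.004
press True t=15.9 B [-31.2 -49. ] z 0.0628 F [-1.  -2.   2.8] w -0.000
back t=17.2 B [-190.1  -59.9] z 0.1500 F [-0.9 -0.3 -0.6] w -0.003
```

View pics/p5.png

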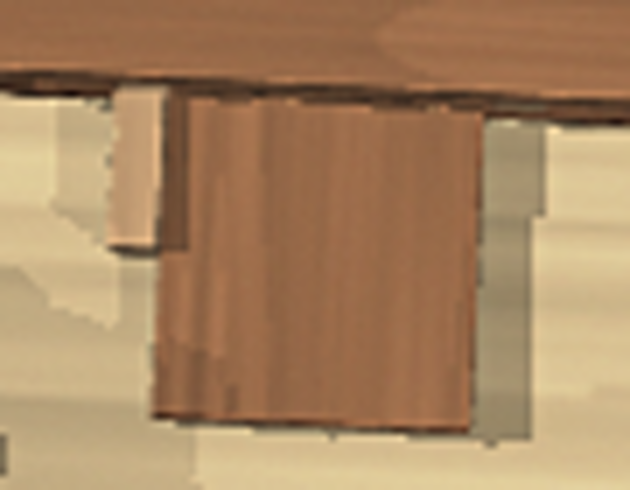

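The bat is now flush: its left edge runs on in line with the fence face at crop x≈158. Next is the push home, with a slight lean toward the fence.

Run:
```python
from h import *; import cv2
movep(W(-.125,.0085,.085),Q(YAW))
move_l(W(-.125,.0085,.063),feed=.12,max_force=8)
hit=move_l(W(-.024,.0115,.063),feed=.04,max_force=8); st(f"insert {hit}")
p=B(current_tool_pos())
move_l(W(p[0]-.02,p[1],.063),feed=.1)
move_l(W(p[0]-.02,p[1],.09),feed=.15); st("up")
movep(W(-.19,-.06,.15),Q(YAW))
c=read_camera("top"); im=c["image"]
cv2.imwrite("pics/p6.png",cv2.resize(im[150:260,280:400,::-1] ,None,fx=5,fy=5,interpolation=2))
```

```text
insert True t=20.2 B [-32.   10.2] z 0.0618 F [-0.  -0.4 -0.2] w -0.001
up t=20.9 B [-50.8  10.5] z 0.0909 F [-0.1  0.1 -0.2] w 0.002
```

View pics/p6.png

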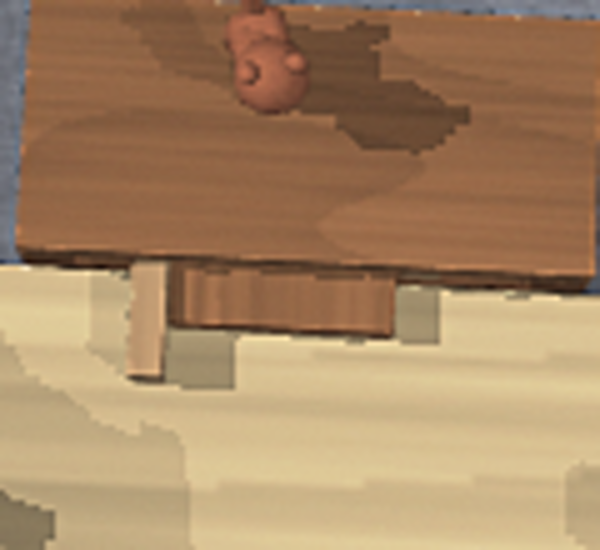

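The bat is home: it sticks out about 58 crop pixels (≈22 mm) and the tool stopped within 1 mm of the expected position. Domes next.

```bash
cat >> h.py <<'E'
def pick(xy,th,z,f=30):
    movep([*xy,.13],Q(th)); open_gripper()
    h=move_l([*xy,z],feed=.2,max_force=12); grab(f); st(f"grip {h}"); print("pad",round(current_grasp_force(),1))
    move_l([*xy,.15],feed=.25); st("lift")
def place(px,py,th,z):
    movep(W(px,py,.15),Q(th)); h=move_l(W(px,py,z),feed=.2,max_force=12); st(f"placed {h}")
    open_gripper(); move_l(W(px,py,.13),feed=.25); st("out")
E
python3 - <<'E'
from h import *; import cv2
pick((.4506,-.1758),YAW,.057)
if current_gripper_width()>.5:
    place(-.195,-.282,YAW,.021)
    c=read_camera("top"); cv2.imwrite("pics/p7.png",c["image"][140:345,400:540,::-1].repeat(3,0).repeat(3,1))
E
```

```text
grip False t=23.8 B [-178.4 -162.7] z 0.0589 F [-1.6  1.1  5.5] w 0.683
pad 31.3
lift t=24.4 B [-179.3 -162.4] z 0.1511 F [ 0.4  0.3 -1.8] w 0.687
placed True t=25.6 B [-197.  -279.8] z 0.0184 F [0.4 1.1 5. ] w 0.685
out t=26.6 B [-195.  -281.9] z 0.1304 F [ 0.1 -0.3 -0.1] w 1.002
```

Run:
```python
from h import *; import cv2
pick((.4507,.1471),YAW,.058)
if current_gripper_width()>.5: place(-.127,-.282,YAW,.023)
movep(W(-.15,.05,.2),Q(YAW-np.pi/2))
c=read_camera("side"); cv2.imwrite("pics/p7.png",c["image"][130:430,220:430,::-1].repeat(2,0).repeat(2,1)); st("")
```

```text
grip False t=29.4 B [-188.2  160.9] z 0.0599 F [-2.7 -0.1  5.7] w 0.683
pad 31.1
lift t=29.9 B [-189.   160.5] z 0.1511 F [-0.9 -0.2 -2.2] w 0.683
placed True t=32.2 B [-129.2 -280.1] z 0.0199 F [-0.8  1.1  5.5] w 0.681
out t=33.2 B [-127.  -281.9] z 0.1304 F [-0.2  0.1  0.4] w 1.004
 t=35.2 B [-150.    49.7] z 0.1997 F [-0.2  0.1  0.3] w 1.001
```

View pics/p7.png

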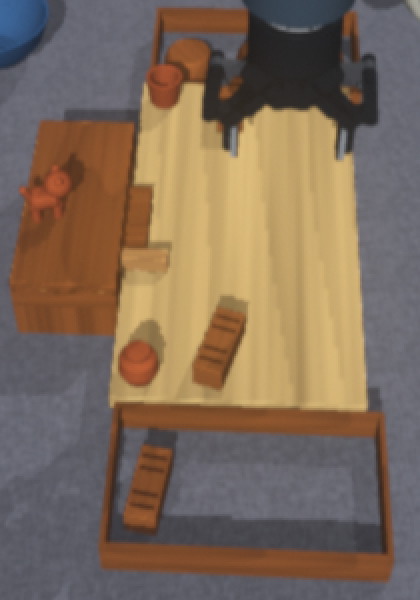

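The board now holds only the bars; the bat, cat, cup and pot are in place. The arm hides the dome bin, so I'll check it later. Bars next, offsetting the right-hand grasp away from the cup.

Run:
```python
from h import *; import cv2
pick((.520,-.171),-1.549,.063)
if .2<current_gripper_width()<.5: place(-.202,.282,YAW,.027)
pick((.543,.1452),-1.89,.063)
if .2<current_gripper_width()<.5: place(-.112,.282,YAW,.027)
movep([.25,.25,.25],Q(YAW)); st("clear")
c=read_camera("top"); cv2.imwrite("pics/p8.png",cv2.resize(c["image"][140:345,145:530,::-1],None,fx=2,fy=2,interpolation=2))
```

```text
grip False t=37.3 B [-109.3 -155.8] z 0.0642 F [0.4 0.3 6.1] w 0.322
pad 30.8
lift t=37.8 B [-110.8 -155.5] z 0.1500 F [-0.   0.3 -1.9] w 0.319
placed True t=40.1 B [-203.6  279.5] z 0.0239 F [-1.  -0.2  3.2] w 0.322
out t=41.3 B [-202.1  282.2] z 0.1304 F [ 0.  -0.3 -0.8] w 0.998
grip False t=43.9 B [-96.4 161.3] z 0.0637 F [-1.3  1.   4.6] w 0.316
pad 30.6
lift t=44.4 B [-97.1 161.2] z 0.1503 F [-0.4  0.7 -1.6] w 0.323
placed True t=46.6 B [-114.2  280.1] z 0.0236 F [-1.1  0.1  3.8] w 0.318
out t=47.8 B [-112.   282.2] z 0.1305 F [-0.3 -1.  -0.9] w 0.999
clear t=48.9 B [-392.6  257.2] z 0.2494 F [ 0.3  0.  -0.1] w 1.000
```

View pics/p8.png

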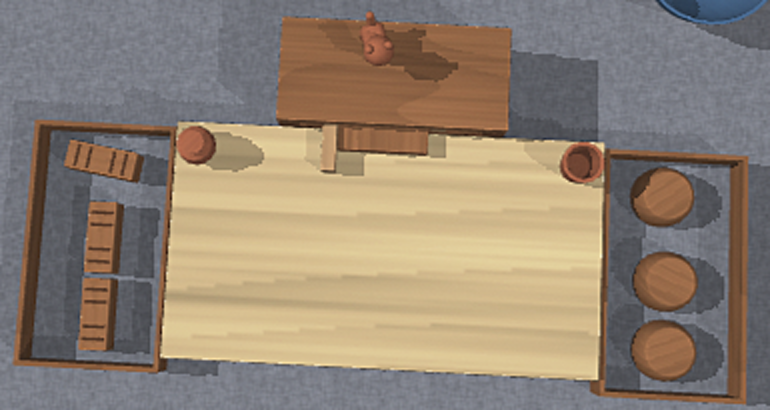

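The picture shows three bars in the left bin and three domes in the right bin, all lying flat. The bat is home in the slot, and the cat, cup and pot are untouched.

```bash
python3 -c "
from station import *
print(sign_off(),current_t())"
```

```text
the job is handed in; nothing more can be done
the job is handed in; nothing more can be done
```

The job is handed in at about 49 s: the bat is fully home in the slot after one light touch on the right cheek, both domes and both bars are in their matching bins, and the cat, cup and pot were not touched.

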